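# Fit the filter frame into a jeweller's bench dust box

## Robot

A 7-joint arm with a two-finger parallel gripper is mounted at the origin on the work surface. World frame = base frame: x ahead of the robot, y to its left, z up, the work surface at z = 0. Lengths are in m, angles in rad, forces in N, time in s.
With the tool pointing down it reaches from about 0.35 to 0.9 m from the base axis. Payload 19.9 kg.
Tool frame: the origin (TCP) lies on the front face of the gripper's body, between the roots of the fingers; the fingertips stand 97 mm ahead of it and the grasp point (between the pads) lies 78 mm ahead of it (arm.grip_point_offset is the distance from the TCP to the grasp point, in m); z points along the fingers, x is the direction in which the jaws open and shut, and the axes are right-handed (so a half turn about z gives the same grasp; the last joint's range is limited). The gripper opens to 94 mm and grips with 3 to 60 N. Pads are 16 mm wide; open, the fingers measure 119 mm over their backs; the gripper's body (75 mm by 177 mm) begins 78 mm behind the grasp point.
Start: joints at [1.284, 0.417, -0.01, 1.614, 0.005, 1.111, -0.053], TCP at [0.152, -0.606, 0.303] pointing down, gripper open.
Joint ranges: [-2.81, 2.81], [-0.39, 2.02], [-1.27, 1.25], [0.06, 2.57], [-1.19, 4.33], [0.19, 2], [-2.82, 2.82]. Speed limits (rad/s): [1.89, 1.89, 2.39, 2.39, 3.01, 3.01, 3.01].

## Interface

Orientations are given as a rotation vector (axis times angle).
In Python, from bench import status, cams, arm gives the robot as it stands. The module is installed in compiled form; this text tells all that it offers.
- The arm moves only by the shell command python3 -m creep 'ROWS' [OPENING] [FORCE]. ROWS is JSON, a list of rows, each a list of 2 entries, a list of its own where there are three numbers: the shift along the tool's x, y, z in cm, then the turn, a rotation vector about the tool's x, y, z in degrees. A call has 1 to 5 rows; each row is the pose to reach, as a shift and turn from the pose measured when the call began, along the tool's axes at that moment; what a row does not reach only later rows make up. A row lasts 1/12 s, in which the tool goes at most 41.7 mm and 7.16 degrees, less where a joint would pass 70% of its speed; a pose out of reach is approached as far as the arm can. A call with a gripper value outside its range is refused whole. OPENING is the closure, from -1 (fully open) to 1 (shut), set as the call begins (- or left out, the last holds). The fingers move at their own pace and stop on an object; FORCE is the grip in N (left out, the last holds). Time passes only in rows, so rows that repeat a pose let the fingers close. It gives the time, the measured TCP pose, the force and the opening at its end, in the units of the state.
- status.get_state(): the state, without advancing time (a new reading comes with each control period).
- cams.read_camera(name): name is "side" or "top"; returns the picture (400x640x3 uint8, red, green, blue); there is no depth.
- cams.camera_info(name): a dict with "fx", "fy", "cx", "cy" (pixels), "camera_from_world" (4x4, takes a point from world to camera coordinates). Camera axes: x right, y down, z forward; pixel columns grow to the right and rows downward; lengths in m; the calibration is good to about 2 mm. A picture is of the moment at which its call begins. camera_info takes no time and is no camera call.
- arm.job_done(): hands the job in, once; it reports no verdict.
The state is a dict: "time_s": time; "q": joint angles; "dq": joint speeds; "effort": joint torques, N m; "tcp_pos": TCP position; "tcp_rot": TCP orientation; "ft_force": force on the tool from outside, world axes, zero at the start; "ft_torque": the same for the moment, N m; "opening": finger opening in m.
Only numpy, scipy, OpenCV 4.12 (cv2) and the standard library are available. Lean on these libraries where they do the work, as an engineer would, in place of code of your own. Each camera call takes 0.05 s, during which the arm holds its last target.

## Task

Put the filter frame into the grey dust box on the bench: with its plain end held up, hook its thin tongue under the box's fixed lip, then rock the plain end down until the sprung catch snaps over it and the frame lies flat on its seat, and let go. Leave the other things on the bench where they are.

Things in the scene. Friction and masses are not known exactly. Their poses are not given: they have to be found in the camera images.
- filter: loose filter, black frame with white pleated paper, flat on the cork mat, handle up, 0.15 to 0.31 kg. Frame 130 (x) x 100 (y) x 10 thick; at its -x end a thin tongue sticks out 16, 90 wide, 6 thick, flush with the underside (overall length 146); the +x end is plain. Origin: underside, centre of the 130 x 100 frame; z up
- tongue_tip (a point): middle of the tongue's free edge, on the underside: x = -81, y = 0, z = 0 in the filter's frame; same axes as the filter
- plain_end (a point): middle of the frame's plain end, on the underside: x = 65, y = 0, z = 0 in the filter's frame
- handle (a point): centre of the filter's bow handle, at x = 20, y = 0, z = 40 in the filter's frame: a straight bar 70 long (y), 12 thick (x), 20 tall (z), its underside 20 clear of the frame's top, on two posts 8 wide at y = +-31
- dust_box: grey steel downdraft box fixed to the bench, open at the top, lip end nearer the robot. Origin: underside, centre of the pocket; x from the lip end to the catch end, z up. Pocket 150 (x -75 to 75) x 107 (y). Side walls 8 thick, tops at z = 52; far end wall (x 75 to 83) top at z = 50. The steel catch block behind it reaches x = 109
- lip_edge (a point): middle of the lip's free lower edge: x = -63, y = 0, z = 54 in the box's frame. The fixed lip covers the pocket from x = -75 to -63 over its full width, underside z = 54, top z = 60. Between seat and lip (14 high) the 6 thick tongue enters while tilted, plain end up, by up to about 0.35 rad
- seat_middle (a point): centre of the seat plane, x = 0, y = 0, z = 40 in the box's frame; a ledge at this height runs round the pocket. The fitted frame lies on it with its x axis along the box's, origin at about x = 8, y = 0, z = 40 (2 play either way in x, 3.5 in y). With the tongue on the seat under the lip, the plain end is clear above the catch at 0.2 rad of tilt or more
- catch (a joint): sprung steel catch, 44 wide, mid far (+x) end of the box: outward slide in m, 0 = sprung out, 0.013 = fully back. At 0 its nose overhangs the pocket to x = 66, flat underside z = 52, sloping top up to z = 71. The plain end pushes it back on the way down (spring 1 to 3 N; 5 to 13 N of downward push there) and it snaps to 0 over the frame's top once home
- file: bystander, to be left alone: half-round file with a wooden handle, 215 long, 20 wide, lying along x between the two work places; origin at its underside
- scissors: bystander, to be left alone: scissors with black handles, 210 long, 12 thick, at the left of the mat; origin at its underside
- jar: bystander, to be left alone: amber jar with a steel lid, 60 in diameter, 70 high, towards the far edge; origin at its underside
- rule: bystander, to be left alone: steel rule 220 x 30 x 4, towards the far edge; origin at its underside
- wax_blank: bystander, to be left alone: blue carving-wax block with a hole, 70 x 45 x 22, near the robot; origin at its underside
- brush: bystander, to be left alone: bench brush 170 long, at the right of the mat; origin at its underside
- scriber: bystander, to be left alone: double-ended steel scriber 165 long, 10 thick, towards the far left corner of the mat; origin at its underside
- mat: cork mat fixed to the bench, 620 x 1040 x 3; filter, dust box and bystanders all stand on its top, 3 above the table
There are look-alikes about, which are no part of the job. Of the things that look like the dust_box, the larger one is meant.

How it is judged:
On the way:
1. the tongue is under the lip while the plain end is still held up above the box wall (x of tongue_tip in the frame of dust_box below -0.065 m and z of tongue_tip in the frame of dust_box between 0.036 and 0.054 m and z of plain_end in the frame of dust_box above 0.052 m and horizontal distance between tongue_tip and lip_edge below 0.025 m), for 0.1 s.
At the end, for the whole second after the job is handed in: The frame lies flat in the dust box (tilt under 0.05 rad, its axis within 0.1 rad of the box's), tongue at least 4 mm under the lip and at most 6 mm above the seat, plain end at most 4 mm above the seat, the catch sprung back over it (joint under 3 mm), and it is at rest and released (x of tongue_tip in the frame of dust_box below -0.067 m and z of tongue_tip in the frame of dust_box below 0.046 m and z of plain_end in the frame of dust_box below 0.044 m and angle between filter's own z axis and vertical below 0.05 rad and angle between the x axis of filter and the x axis of dust_box, either way round below 0.1 rad and horizontal distance between plain_end and dust_box below 0.085 m and value of joint catch below 0.003 m and linear speed of filter below 0.01 m/s and angular speed of filter below 0.1 rad/s); the robot touches nothing.
It fails at once if another thing on the bench is knocked or shoved more than 3 cm out of its place (distance of any of file, scissors, jar, rule, wax_blank, brush, scriber from where it was at the start of the episode above 0.03 m).
It also fails if it takes over 43 s, if anything falls off the work surface, if the arm or the gripper's body presses on something with over 40 N, if the wrist force passes 120 N, or if a joint passes its speed limit or range.

## Working session

There is one attempt and no reset: what is moved stays moved. The work goes in short steps, Python scripts to look and compute and a shell command to move; the robot and the scene stay as the last step left them, time stands still between calls to the robot, and variables do not carry over. Pictures are saved under pics/ and viewed, and the job is handed in when it is done.

```bash
mkdir -p pics; ls; python3 - <<'E'
from bench import status,cams,arm
import cv2
print(status.get_state())
for n in("top","side"):
    i=cams.camera_info(n);print(n,i)
    cv2.imwrite(f"pics/{n}0.png",cams.read_camera(n)[:,:,::-1])
E
```

```text
pics
{'time_s': 0.0, 'q': array([ 1.28351315,  0.41795607, -0.01027937,  1.61419354,  0.00468279,
        1.11070047, -0.05299085]), 'dq': array([-0.00219679,  0.00011897, -0.00023982, -0.00070948,  0.00037214,
       -0.00042813,  0.00210032]), 'effort': array([-9.37147524e-04, -8.51233149e+01,  6.37968108e-01, -4.26002204e+01,
       -4.88294335e-02,  1.84920937e-02,  1.05468598e-04]), 'tcp_pos': array([ 0.15199296, -0.60595862,  0.30202836]), 'tcp_rot': array([-2.47644303e+00,  1.93196881e+00,  1.60719156e-03]), 'ft_force': array([ 0.32364557,  1.15204677, -0.05546749]), 'ft_torque': array([-0.03667677,  0.01796629, -0.03670506]), 'opening': 0.09430246713303664}
top {'fx': 516.3261413775715, 'fy': 516.3261413775715, 'cx': 320.7436716558271, 'cy': 197.03245075627993, 'camera_from_world': array([[ 0.02255978, -0.99973208,  0.00517866, -0.00693685],
       [-0.99854234, -0.02278638, -0.04892831,  0.56559503],
       [ 0.04903321, -0.0040673 , -0.99878887,  1.68000516],
       [ 0.        ,  0.        ,  0.        ,  1.        ]])}
side {'fx': 367.0324900588284, 'fy': 367.0324900588284, 'cx': 314.4232570274853, 'cy': 201.2569077296001, 'camera_from_world': array([[-0.9130834 , -0.40775233, -0.00409184,  0.53327114],
       [-0.2861038 ,  0.64776039, -0.7060815 ,  0.22894953],
       [ 0.29055691, -0.64354061, -0.70811875,  0.83183711],
       [ 0.        ,  0.        ,  0.        ,  1.        ]])}
```

View pics/top0.png

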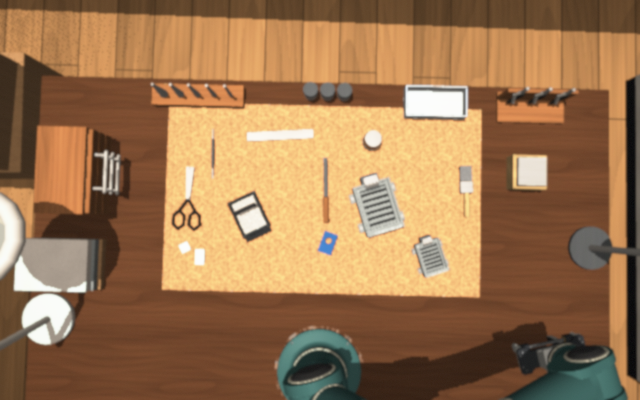

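View pics/side0.png

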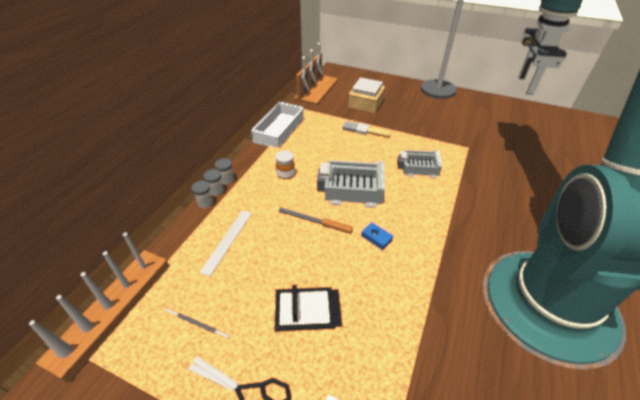

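Two things look like the dust box: a grey box at top (378,207) and a smaller one at (431,257). The larger, at (378,207), is the one meant. The filter is at (249,216). I'll confirm both in enlarged crops.

```bash
python3 - <<'E'
import cv2,numpy as np
t=cv2.imread("pics/top0.png");s=cv2.imread("pics/side0.png")
r=lambda im,f:cv2.resize(im,None,fx=f,fy=f,interpolation=cv2.INTER_CUBIC)
a=r(t[165:285,335:455],5)[:600,:];cv2.imwrite("pics/boxtop.png",a)
cv2.imwrite("pics/filt.png",np.hstack([r(t[185:245,219:279],6.5),r(s[279:339,265:350],6.5)[:390,:]])[:, :800])
cv2.imwrite("pics/boxside.png",r(s[145:225,310:400],7))
E
```

```text
(no output)
```

View pics/boxtop.png

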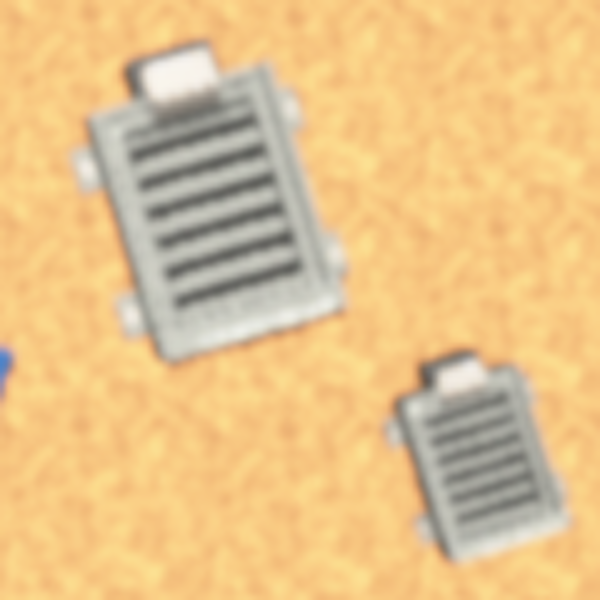

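View pics/filt.png

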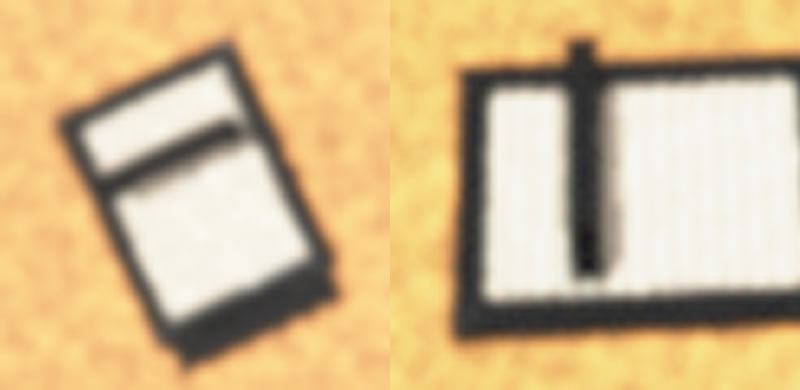

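View pics/boxside.png

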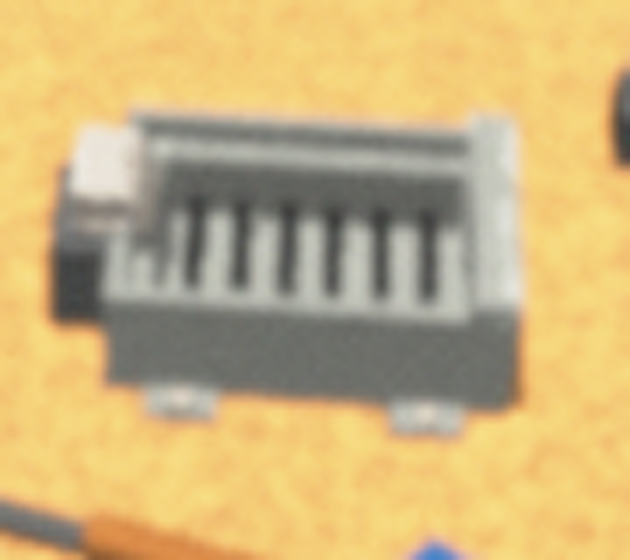

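The crops confirm it: the larger box has its lip at the lower edge (toward the robot) and its white catch at the upper left. The filter's tongue is its lower end and the handle bar is toward the far end. Next I'll measure with masks and rays.

```bash
cat > h.py <<'E'
import numpy as np,cv2
from bench import cams,status
from scipy.spatial.transform import Rotation as R
def ray(n,uv,z):
    i=cams.camera_info(n);T=i["camera_from_world"];Rm=T[:3,:3];c=-Rm.T@T[:3,3]
    uv=np.atleast_2d(np.array(uv,float));d=np.c_[(uv[:,0]-i["cx"])/i["fx"],(uv[:,1]-i["cy"])/i["fy"],np.ones(len(uv))]@Rm
    return c+d*((z-c[2])/d[:,2])[:,None]
def proj(n,P):
    i=cams.camera_info(n);T=i["camera_from_world"];p=np.atleast_2d(P)@T[:3,:3].T+T[:3,3]
    return np.c_[p[:,0]/p[:,2]*i["fx"]+i["cx"],p[:,1]/p[:,2]*i["fy"]+i["cy"]]
E
python3 - <<'E'
from h import *
t=cv2.imread("pics/top0.png");s=cv2.imread("pics/side0.png")
def comp(im,xy,box,thr):
    hsv=cv2.cvtColor(im,cv2.COLOR_BGR2HSV);m=(hsv[:,:,1]<thr).astype(np.uint8)
    n,l,st,c=cv2.connectedComponentsWithStats(m);k=l[xy[1],xy[0]];print(st[k]);return (l==k).astype(np.uint8)
for nm,im,xy,pl in(("top",t,(240,220),.012),("top",t,(378,195),.055),("side",s,(320,310),.012),("side",s,(350,192),.055)):
    m=comp(im,xy,None,85)
    if m.sum()>20000: print("bad");continue
    c=max(cv2.findContours(m,0,cv2.CHAIN_APPROX_NONE)[0],key=len)
    m2=cv2.morphologyEx(m,cv2.MORPH_OPEN,np.ones((7,7)))
    r=cv2.minAreaRect(c);b=cv2.boxPoints(r);print(nm,r,b.tolist())
    print(np.round(ray(nm,b,pl),4).tolist())
    print(cv2.approxPolyDP(c,2.5,True)[:,0].tolist())
E
```

```text
[ 229  192   41   49 1172]
top ((249.5536346435547, 216.28292846679688), (42.045509338378906, 28.426115036010742), 65.224853515625) [[227.83900451660156, 203.15121459960938], [253.64877319335938, 191.239013671875], [271.26824951171875, 229.41464233398438], [245.45849609375, 241.32684326171875]]
[[0.5387, 0.31, 0.012], [0.5797, 0.2266, 0.012], [0.4559, 0.1654, 0.012], [0.4152, 0.2486, 0.012]]
[[254, 192], [229, 203], [243, 236], [248, 240], [269, 230]]
[ 349  173   56   65 2361]
top ((375.53277587890625, 203.80824279785156), (60.26353454589844, 47.41620635986328), 73.1416015625) [[344.1051025390625, 181.846923828125], [389.48358154296875, 168.09588623046875], [406.96044921875, 225.76956176757812], [361.58197021484375, 239.52059936523438]]
[[0.614, -0.0677, 0.055], [0.6617, -0.2126, 0.055], [0.478, -0.2714, 0.055], [0.4309, -0.1272, 0.055]]
[[376, 173], [361, 177], [361, 184], [354, 187], [349, 195], [351, 203], [357, 204], [362, 219], [358, 224], [359, 231], [364, 231], [369, 237], [404, 225], [404, 216], [393, 192], [394, 184], [388, 177], [379, 179]]
[ 275  286   66   44 2468]
side ((307.5, 307.5), (65.0, 43.0), 0.0) [[275.0, 329.0], [275.0, 286.0], [340.0, 286.0], [340.0, 329.0]]
[[0.5353, 0.3136, 0.012], [0.5852, 0.2214, 0.012], [0.4475, 0.1603, 0.012], [0.4096, 0.2578, 0.012]]
[[277, 291], [276, 329], [340, 324], [336, 291], [329, 288], [298, 290], [294, 286], [291, 290]]
[ 318  160   67   47 2654]
side ((350.9474792480469, 183.0197296142578), (66.33975982666016, 45.3234977722168), 1.1934894323349) [[317.3127746582031, 204.9856719970703], [318.2568054199219, 159.67201232910156], [384.5821838378906, 161.0537872314453], [383.6381530761719, 206.36744689941406]]
[[0.5844, -0.0201, 0.055], [0.659, -0.1968, 0.055], [0.4736, -0.2712, 0.055], [0.4218, -0.0863, 0.055]]
[[321, 163], [318, 189], [325, 192], [325, 198], [332, 204], [349, 200], [375, 206], [382, 202], [382, 161], [329, 160]]
```

```bash
python3 - <<'E'
from h import *
from scipy.optimize import least_squares
# box local corners: order lipL(+y) lipR farL farR
def fit(obs):
    f=lambda p:np.concatenate([(proj(n,np.r_[p[0]+np.cos(p[2])*l[0]-np.sin(p[2])*l[1],p[1]+np.sin(p[2])*l[0]+np.cos(p[2])*l[1],l[2]+.003])-uv)[0] for n,l,uv in obs])
    r=least_squares(f,[.5,0,.25]);print(np.round(r.x,4),"deg",np.degrees(r.x[2]).round(2),"res px",np.round(f(r.x).reshape(-1,2),1).tolist());return r.x
L=[(-.083,.0615,.06),(-.083,-.0615,.06),(.083,.0615,.05),(.083,-.0615,.05)]
T=[(369,237),(404,226),(353,189),(388,178)]
S=[(384.3,188.6),(383.9,161.9),(325,187.1),(328.6,160.7)]
T=[("top",l,np.array(u)) for l,u in zip(L,T)];S=[("side",l,np.array(u)) for l,u in zip(L,S)]
fit(T);fit(S);b=fit(T+S)
T=[(228.3,203.5),(254.5,191.3),(247.3,241.7),(271.5,230.5)]
L=[(.065,.05,.008),(.065,-.05,.008),(-.081,.045,.003),(-.081,-.045,.003)]
F=[("top",l,np.array(u)) for l,u in zip(L,T)];f=fit(F)
h=(.02,0,.05);f=fit(F+[("side",(.065,.05,.0),np.array((275,330.8)))])
np.save("box.npy",b);np.save("filt.npy",f)
def tf(p,l):return np.r_[p[0]+np.cos(p[2])*l[0]-np.sin(p[2])*l[1],p[1]+np.sin(p[2])*l[0]+np.cos(p[2])*l[1],l[2]+.003]
for p,pts,n,w,k in((b,[(-.063,.0535,.06),(-.063,-.0535,.06),(.075,-.0535,.052),(.075,.0535,.052)],"top",(335,165,120),5),(b,[(-.063,.0535,.06),(-.063,-.0535,.06),(.075,-.0535,.052),(.075,.0535,.052)],"side",(305,135,90),6),(f,[(-.065,.05,.01),(-.065,-.05,.01),(.065,-.05,.01),(.065,.05,.01),(.02,.035,.05),(.02,-.035,.05)],"top",(219,185,60),6),(f,[(-.065,.05,.01),(-.065,-.05,.01),(.065,-.05,.01),(.065,.05,.01),(.02,.035,.05),(.02,-.035,.05)],"side",(265,270,85),6)):
    im=cv2.imread(f"pics/{n}0.png");x,y,q=w;c=cv2.resize(im[y:y+q,x:x+q],None,fx=k,fy=k,interpolation=2)
    u=[((proj(n,tf(p,l))[0]-(x,y)+.5)*k).astype(int) for l in pts]
    cv2.polylines(c,[np.array(u[:4])],True,(0,0,255),1)
    if len(u)>4:cv2.line(c,tuple(map(int,u[4])),tuple(map(int,u[5])),(0,255,0),1)
    cv2.imwrite(f"pics/ov_{n}_{len(u)}.png",cv2.resize(c,(390,390)))
cv2.imwrite("pics/ov.png",np.vstack([np.hstack([cv2.resize(cv2.imread(f"pics/ov_{n}_{m}.png"),(300,300)) for n in("top","side")]) for m in(4,6)]))
E
```

```text
[ 0.5346 -0.179   0.3301] deg 18.91 res px [[-0.7, 1.1], [1.1, 0.3], [-0.9, -0.5], [0.5, -1.0]]
[ 0.5337 -0.1763  0.3047] deg 17.46 res px [[0.6, 0.7], [0.2, -0.7], [-0.5, 0.4], [-0.2, -0.7]]
[ 0.5343 -0.1781  0.3189] deg 18.27 res px [[-1.4, 1.1], [0.6, 0.7], [-1.0, -0.6], [0.6, -0.8], [0.8, 0.0], [-0.2, -1.4], [-0.2, 0.2], [-0.5, -0.9]]
[0.503  0.2388 0.4591] deg 26.31 res px [[-1.1, -0.5], [0.4, -1.2], [0.0, 1.0], [0.7, 0.6]]
[0.5022 0.2391 0.4689] deg 26.86 res px [[-1.4, -0.0], [0.0, -1.0], [0.2, 1.3], [0.8, 0.6], [-0.5, -0.5]]
```

View pics/ov.png

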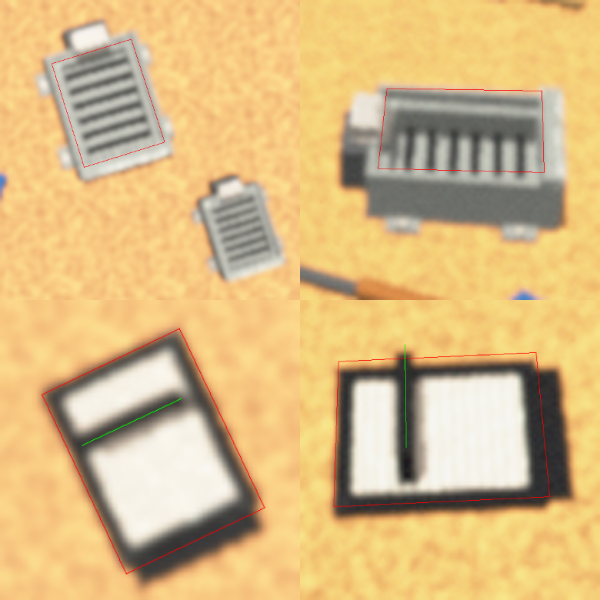

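```bash
cat >> h.py <<'E'
def tool(yaw,tilt=0):
    # yaw: filter yaw; tool z down, tool x along +-filter x ; tilt = plain end up
    F=R.from_euler('z',yaw)*R.from_euler('y',-tilt)
    A=F.as_matrix();return A
def go(tcp,A):
    """shift cm & rotvec deg in current tool axes to reach tcp, with filter-frame matrix A; both grasp signs"""
    s=status.get_state();C=R.from_rotvec(s["tcp_rot"]);d=C.inv().apply(np.array(tcp)-s["tcp_pos"])*100
    for sg in(1,-1):
        M=np.c_[sg*A[:,0],-sg*A[:,1],-A[:,2]];rv=(C.inv()*R.from_matrix(M)).as_rotvec(degrees=True)
        print("sign",sg,"shift cm",d.round(2),"turn deg",rv.round(1))
    print("t",s["time_s"],"tcp",s["tcp_pos"].round(4),"q",s["q"].round(2),"f",s["ft_force"].round(1),"open",round(s["opening"],4))
E
python3 - <<'E'
from h import *
print(ray("top",[(245.1,208.7)],.053), ray("side",[(295.3,302)],.05))
f=np.load("filt.npy");print(f, f[:2]+.02*np.array([np.cos(f[2]),np.sin(f[2])]))
s=status.get_state();print(R.from_rotvec(s["tcp_rot"]).as_matrix().round(2))
go((.519,.245,.25),tool(np.radians(26.5)))
E
```

```text
[[0.52080841 0.24711877 0.053     ]] [[0.51308581 0.25797502 0.05      ]]
[0.50222735 0.23910227 0.46886625] [0.52006898 0.24813977]
[[ 0.24 -0.97 -0.  ]
 [-0.97 -0.24  0.  ]
 [-0.    0.   -1.  ]]
sign 1 shift cm [-73.6  -56.3    5.29] turn deg [-1.000e-01  0.000e+00 -1.024e+02]
sign -1 shift cm [-73.6  -56.3    5.29] turn deg [ 0.   0.  77.6]
t 0.1 tcp [ 0.152  -0.606   0.3021] q [ 1.28  0.42 -0.01  1.61  0.    1.11 -0.05] f [ 0.5 -0.4 -0. ] open 0.0944
```

```bash
python3 -m creep '[[[-3.2,-2.45,0],[0,0,-4]],[[-6.4,-4.9,0],[0,0,-8]],[[-9.6,-7.35,0],[0,0,-12]],[[-12.8,-9.8,0],[0,0,-16]],[[-16,-12.25,0],[0,0,-20]]]'; python3 -c "
from h import *
go((.519,.246,.25),tool(np.radians(26.5)))"
```

```text
time_s: 0.52
tcp_pos: [0.2322, -0.419, 0.302]
tcp_rot: [-2.777, 1.468, 0.002]
ft_force: [0.4, 0.7, 0.1]
opening: 0.0941
sign 1 shift cm [-38.79 -61.16   5.25] turn deg [ -0.1   0.1 -82.2]
sign -1 shift cm [-38.79 -61.16   5.25] turn deg [ 0.1  0.1 97.8]
t 0.5167 tcp [ 0.2322 -0.419   0.302 ] q [ 1.14  0.16 -0.15  1.96  0.03  1.02  0.  ] f [0.4 0.7 0.1] open 0.0941
```

```bash
python3 -m creep '[[[-2.1,-3.4,0],[0,0,-5]],[[-4.2,-6.8,0],[0,0,-10]],[[-6.3,-10.2,0],[0,0,-15]],[[-8.4,-13.6,0],[0,0,-20]],[[-10.5,-17,0],[0,0,-26]]]'; python3 -c "
from h import *
go((.519,.246,.25),tool(np.radians(26.5)))"
```

```text
time_s: 0.93
tcp_pos: [0.3137, -0.2346, 0.3021]
tcp_rot: [-3.037, 0.8, 0.002]
ft_force: [1.8, -0.8, 0.6]
opening: 0.0939
sign 1 shift cm [ -5.8  -51.94   5.23] turn deg [ -0.    0.1 -56. ]
sign -1 shift cm [ -5.8  -51.94   5.23] turn deg [1.00e-01 1.00e-01 1.24e+02]
t 0.9333 tcp [ 0.3137 -0.2346  0.3021] q [ 0.94 -0.   -0.37  2.14 -0.    1.01  0.05] f [ 1.8 -0.8  0.6] open 0.0939
```

```bash
python3 -m creep '[[[-0.4,-4,0],[0,0,-5]],[[-0.8,-8,0],[0,0,-10]],[[-1.2,-12,0],[0,0,-15]],[[-1.6,-16,0],[0,0,-20]],[[-2,-20,0],[0,0,-26]]]'; python3 -c "
from h import *
go((.519,.246,.25),tool(np.radians(26.5)))"
```

```text
time_s: 1.35
tcp_pos: [0.3949, -0.0487, 0.3023]
tcp_rot: [-3.14, 0.09, 0.001]
ft_force: [1.0, -0.4, 1.1]
opening: 0.0936
sign 1 shift cm [ 10.7  -30.13   5.24] turn deg [ -0.    0.  -29.8]
sign -1 shift cm [ 10.7  -30.13   5.24] turn deg [  0.    0.  150.2]
t 1.35 tcp [ 0.3949 -0.0487  0.3023] q [ 0.68  0.02 -0.63  2.12  0.01  1.01 -0.02] f [ 1.  -0.4  1.1] open 0.0936
```

```bash
python3 -m creep '[[[1.3,-3.6,0],[0,0,-5]],[[2.6,-7.2,0],[0,0,-10]],[[3.9,-10.8,0],[0,0,-15]],[[5.2,-14.4,0],[0,0,-20]],[[6.5,-18,0],[0,0,-25]]]'; python3 -c "
from h import *
go((.519,.246,.25),tool(np.radians(26.5)))"
```

```text
time_s: 1.77
tcp_pos: [0.4705, 0.129, 0.3023]
tcp_rot: [-3.084, -0.597, 0.0]
ft_force: [0.4, -0.6, 1.1]
opening: 0.0938
sign 1 shift cm [ 8.87 -9.04  5.24] turn deg [-0.   0.  -4.6]
sign -1 shift cm [ 8.87 -9.04  5.24] turn deg [  0.    0.  175.4]
t 1.7667 tcp [0.4705 0.129  0.3023] q [ 0.38  0.25 -0.82  1.93  0.21  1.05 -0.14] f [ 0.4 -0.6  1.1] open 0.0938
```

```bash
python3 -m creep '[[[2.2,-2.3,1],[0,0,-2]],[[4.4,-4.6,2],[0,0,-4]],[[6.7,-6.8,3.5],[0,0,-4.6]],[[8.87,-9.04,5.2],[0,0,-4.6]],[[8.87,-9.04,5.2],[0,0,-4.6]]]'; python3 - <<'E'
from h import *
for n in("top","side"): cv2.imwrite(f"pics/{n}1.png",cams.read_camera(n)[:,:,::-1])
t=cv2.imread("pics/top1.png")[150:270,190:330];s=cv2.imread("pics/side1.png")[220:350,230:370]
cv2.imwrite("pics/h1.png",np.hstack([cv2.resize(t,(400,343),interpolation=2),cv2.resize(s,(369,343),interpolation=2)]))
go((.519,.246,.121),tool(np.radians(26.5)))
E
```

```text
time_s: 2.18
tcp_pos: [0.5184, 0.2506, 0.247]
tcp_rot: [-3.053, -0.727, 0.006]
ft_force: [-1.0, 0.1, 0.1]
opening: 0.0938
sign 1 shift cm [ 0.04  0.13 12.82] turn deg [-0.1  0.1  0.1]
sign -1 shift cm [ 0.04  0.13 12.82] turn deg [-2.000e-01 -1.000e-01 -1.799e+02]
t 2.2833 tcp [0.5184 0.2469 0.2492] q [ 0.1   0.5  -0.78  1.77  0.4   1.04 -0.36] f [0.5 0.1 0.1] open 0.0938
```

View pics/h1.png

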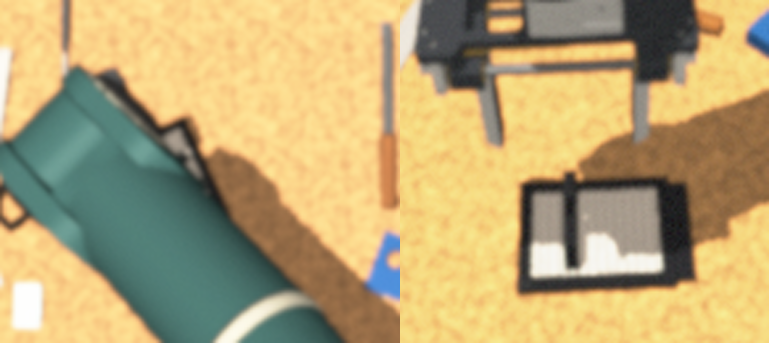

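The side view shows the fingers straddling the handle bar at crop (571,220). Descending.

```bash
python3 -m creep '[[[0,0.1,3.3],[0,0,0]],[[0,0.1,6.6],[0,0,0]],[[0,0.1,9.9],[0,0,0]],[[0,0.1,12.8],[0,0,0]],[[0,0.1,12.8],[0,0,0]]]'; python3 - <<'E'
from h import *
for n in("side",): cv2.imwrite(f"pics/{n}2.png",cams.read_camera(n)[:,:,::-1])
s=cv2.imread("pics/side2.png")[220:350,230:370]
cv2.imwrite("pics/h2.png",cv2.resize(s,None,fx=4,fy=4,interpolation=2))
go((.519,.246,.121),tool(np.radians(26.5)))
s=status.get_state();print((proj("side",s["tcp_pos"]-np.array([0,0,.097]))[0]-(230,220))*4)
E
```

```text
time_s: 2.7
tcp_pos: [0.5169, 0.2435, 0.1174]
tcp_rot: [3.057, 0.721, -0.013]
ft_force: [-0.8, 0.1, -0.5]
opening: 0.0941
sign 1 shift cm [ 0.17 -0.07 -0.08] turn deg [-0.1  0.3  0.1]
sign -1 shift cm [ 0.17 -0.07 -0.08] turn deg [-5.000e-01 -1.000e-01 -1.799e+02]
t 2.75 tcp [0.5178 0.2446 0.1202] q [ 0.02  0.67 -0.67  1.85  0.55  0.82 -0.48] f [-0.4  1.1  0.2] open 0.0938
[266.2822428  329.67154481]
```

View pics/h2.png

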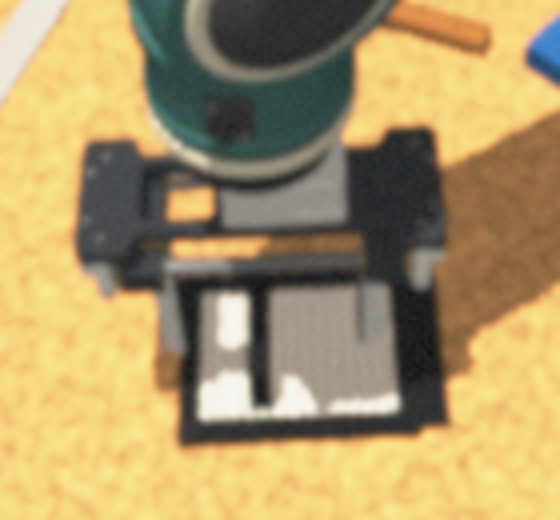

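```bash
python3 -m creep '[[[-0.1,0,0],[0,0,0]],[[-0.1,0,0],[0,0,0]],[[-0.1,0,0],[0,0,0]],[[-0.1,0,0],[0,0,0]],[[-0.1,0,0],[0,0,0]]]' 1 40;python3 -m creep '[[[0,0,0],[0,0,0]],[[0,0,0],[0,0,0]],[[0,0,0],[0,0,0]],[[0,0,0],[0,0,0]]]'; python3 -m creep '[[[0,0,-2],[0,0,0]],[[0,0,-4],[0,0,0]],[[0,0,-7],[0,0,0]],[[0,0,-10],[0,0,0]],[[0,0,-10],[0,0,0]]]'; python3 - <<'E'
from h import *
for n in("side","top"): cv2.imwrite(f"pics/{n}3.png",cams.read_camera(n)[:,:,::-1])
s=cv2.imread("pics/side3.png")[180:350,210:390]
cv2.imwrite("pics/h3.png",cv2.resize(s,None,fx=3.5,fy=3.5,interpolation=2))
go((.519,.246,.25),tool(np.radians(26.5)))
E
```

```text
time_s: 3.17
tcp_pos: [0.5173, 0.2441, 0.1212]
tcp_rot: [3.057, 0.722, -0.007]
ft_force: [-0.5, 0.8, -0.1]
opening: 0.0642
time_s: 3.5
tcp_pos: [0.5173, 0.2442, 0.1212]
tcp_rot: [-3.057, -0.722, 0.007]
ft_force: [-0.2, 0.4, -0.1]
opening: 0.0371
time_s: 3.92
tcp_pos: [0.519, 0.2455, 0.2262]
tcp_rot: [-3.056, -0.722, -0.002]
ft_force: [0.6, 0.2, 0.5]
opening: 0.0041
sign 1 shift cm [ 0.15 -0.11 -2.8 ] turn deg [-0.   0.1  0.1]
sign -1 shift cm [ 0.15 -0.11 -2.8 ] turn deg [  -0.2   -0.  -179.9]
t 4.0167 tcp [0.5181 0.2443 0.222 ] q [ 0.09  0.53 -0.77  1.8   0.43  0.99 -0.39] f [-0.6  0.4 -0.8] open 0.0003
```

View pics/h3.png

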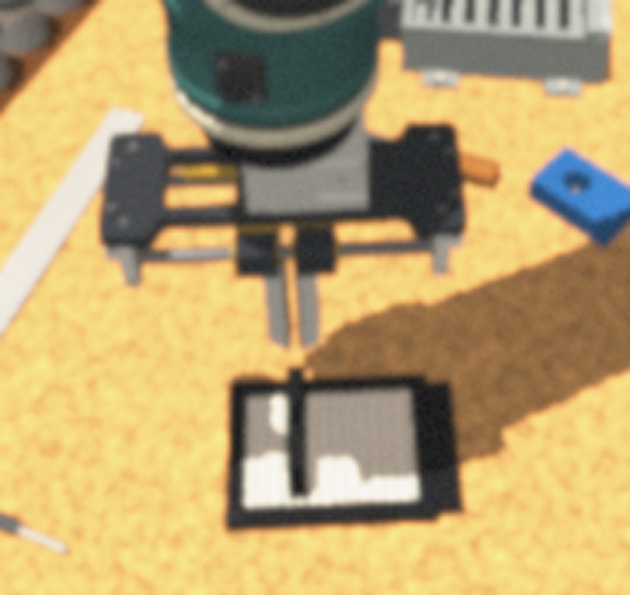

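The fingers had not finished closing when I lifted, so they closed on nothing. The filter stayed put with the bar right under the fingers. I'll reopen partway and redo it.

```bash
python3 -m creep '[[[0,0,0],[0,0,0]],[[0,0,0],[0,0,0]],[[0,0,0],[0,0,0]],[[0,0,0],[0,0,0]],[[0,0,0],[0,0,0]]]' -0.1;python3 -m creep '[[[0,-0.1,1],[0,0,0]],[[0,-0.1,2],[0,0,0]]]'; python3 - <<'E'
from h import *
cv2.imwrite("pics/side4.png",cams.read_camera("side")[:,:,::-1])
go((.518,.245,.121),tool(np.radians(26.5)))
p=ray("side",[(210+298/3.5,180+378/3.5),(210+303/3.5,180+490/3.5)],.053);print(p)
E
```

```text
time_s: 4.43
tcp_pos: [0.5179, 0.2443, 0.2216]
tcp_rot: [3.058, 0.722, -0.005]
ft_force: [-0.7, 1.2, -0.7]
opening: 0.0305
time_s: 4.6
tcp_pos: [0.5174, 0.2453, 0.2008]
tcp_rot: [-3.057, -0.722, 0.005]
ft_force: [-0.1, 0.5, 0.3]
opening: 0.0439
sign 1 shift cm [0.18 0.04 7.75] turn deg [-0.1  0.3  0.1]
sign -1 shift cm [0.18 0.04 7.75] turn deg [-5.000e-01 -1.000e-01 -1.799e+02]
t 4.65 tcp [0.5166 0.2447 0.1986] q [ 0.08  0.56 -0.75  1.82  0.46  0.95 -0.41] f [-2.  -0.6 -1.4] open 0.0477
[[0.52747005 0.2292028  0.053     ]
 [0.49191579 0.29490674 0.053     ]]
```

```bash
python3 -m creep '[[[0.1,-0.2,2.5],[0,0.2,0]],[[0.1,-0.2,5],[0,0.2,0]],[[0.1,-0.2,7.7],[0,0.2,0]],[[0.1,-0.2,7.75],[0,0.2,0]],[[0.1,-0.2,7.75],[0,0.2,0]]]'; python3 -m creep '[[[0,0,0],[0,0,0]],[[0,0,0],[0,0,0]],[[0,0,0],[0,0,0]],[[0,0,0],[0,0,0]],[[0,0,0],[0,0,0]]]' 1 40;python3 -m creep '[[[0,0,0],[0,0,0]],[[0,0,0],[0,0,0]],[[0,0,0],[0,0,0]],[[0,0,0],[0,0,0]]]'
```

```text
time_s: 5.07
tcp_pos: [0.5155, 0.2468, 0.1201]
tcp_rot: [-3.057, -0.723, 0.008]
ft_force: [0.5, -0.2, 0.1]
opening: 0.0514
time_s: 5.48
tcp_pos: [0.5159, 0.2468, 0.1209]
tcp_rot: [-3.057, -0.722, 0.006]
ft_force: [1.6, 1.2, 2.2]
opening: 0.022
time_s: 5.82
tcp_pos: [0.5162, 0.2469, 0.1213]
tcp_rot: [-3.057, -0.722, 0.005]
ft_force: [-0.1, -0.8, 7.1]
opening: 0.0118
```

```bash
python3 -m creep '[[[0,0,-2],[0,0,0]],[[0,0,-5],[0,0,0]],[[0,0,-8.5],[0,0,0]],[[0,0,-12],[0,0,0]],[[0,0,-12],[0,0,0]]]'; python3 - <<'E'
from h import *
for n in("side","top"): cv2.imwrite(f"pics/{n}5.png",cams.read_camera(n)[:,:,::-1])
s=cv2.imread("pics/side5.png")[180:350,210:390];t=cv2.imread("pics/top5.png")[150:270,190:330]
cv2.imwrite("pics/h5.png",np.hstack([cv2.resize(s,(423,400),interpolation=2),cv2.resize(t,(370,400),interpolation=2)]))
go((.518,.245,.25),tool(np.radians(26.5)))
E
```

```text
time_s: 6.23
tcp_pos: [0.5179, 0.2483, 0.2471]
tcp_rot: [-3.056, -0.722, -0.006]
ft_force: [1.6, -0.1, -1.4]
opening: 0.0117
sign 1 shift cm [ 0.03  0.22 -0.8 ] turn deg [-0.   0.1  0.1]
sign -1 shift cm [ 0.03  0.22 -0.8 ] turn deg [-1.000e-01 -0.000e+00 -1.799e+02]
t 6.3333 tcp [0.5168 0.2468 0.242 ] q [ 0.1   0.5  -0.78  1.78  0.41  1.02 -0.37] f [-0.2  0.4 -3.9] open 0.0117
```

View pics/h5.png

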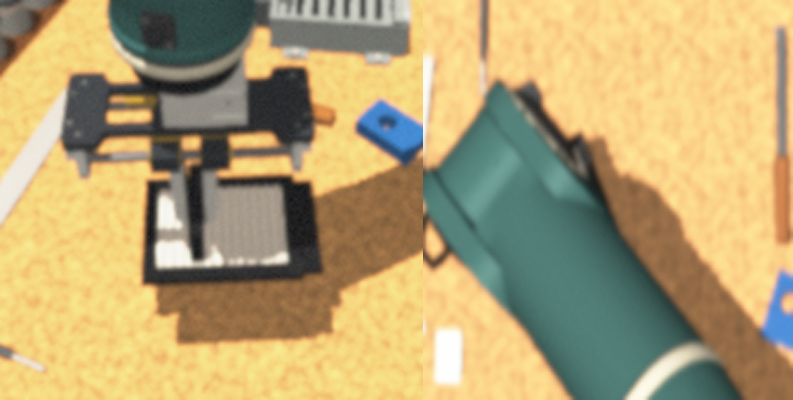

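The filter is held level and lifted. I'll zoom in to measure where it sits in the grip.

```bash
python3 - <<'E'
from h import *
s=cv2.imread("pics/side5.png")[245:310,265:355];cv2.imwrite("pics/h6.png",cv2.resize(s,None,fx=8,fy=8,interpolation=2))
E
```

```text
(no output)
```

View pics/h6.png

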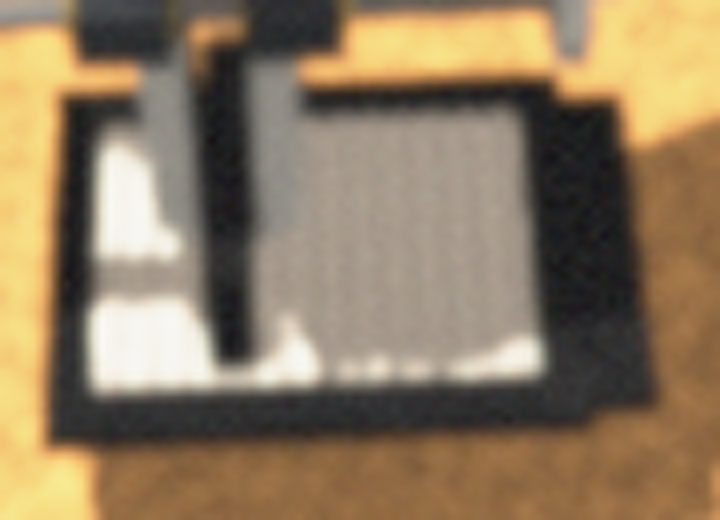

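```bash
python3 - <<'E'
from h import *
from scipy.optimize import least_squares
c=np.array([(50,443),(65,95),(555,82),(620,100),(655,405),(597,425)],float);uv=(c+.5)/8-.5+(265,245)
L=np.array([(.065,.05,0),(.065,-.05,.01),(-.065,-.05,.01),(-.081,-.045,.006),(-.081,.045,0),(-.065,.05,0)])
def P(p,z):return R.from_euler('z',p[2]).apply(L)+[p[0],p[1],z]
for z in(.1237,None):
    f=lambda p:(proj("side",P(p,z if z else p[3]))-uv).ravel()
    r=least_squares(f,[.5,.24,.46,.12][:3 if z else 4]);print(r.x.round(4),np.degrees(r.x[2]).round(1),f(r.x).round(1))
    s=status.get_state();C=R.from_rotvec(s["tcp_rot"])
    d=np.r_[r.x[:2],z or r.x[3]]-s["tcp_pos"];print("filter origin in tool mm",(C.inv().apply(d)*1000).round(1), "tool x yaw",np.degrees(np.arctan2(*C.as_matrix()[[1,0],0])))
E
```

```text
[0.4997 0.2382 0.4614] 26.4 [-0.2  1.3 -0.5 -1.   0.7 -1.6  0.3 -1.   0.3  0.7 -0.5  0.9]
filter origin in tool mm [-1.890e+01  1.000e-01  1.183e+02] tool x yaw 26.555917643530023
[0.5031 0.2305 0.4619 0.1105] 26.5 [ 0.8  0.9  0.4 -0.4  0.3 -1.  -0.2 -0.5 -0.3  0.4 -1.   0.5]
filter origin in tool mm [-19.4   8.5 131.5] tool x yaw 26.555917643530023
```

```bash
python3 - <<'E'
from h import *
s=cv2.imread("pics/side0.png")[155:210,312:392];cv2.imwrite("pics/b_s.png",cv2.resize(s,None,fx=10,fy=10,interpolation=2))
s=cv2.imread("pics/top0.png")[170:242,345:412];cv2.imwrite("pics/b_t.png",cv2.resize(s,None,fx=8,fy=8,interpolation=2))
E
```

```text
(no output)
```

View pics/b_s.png

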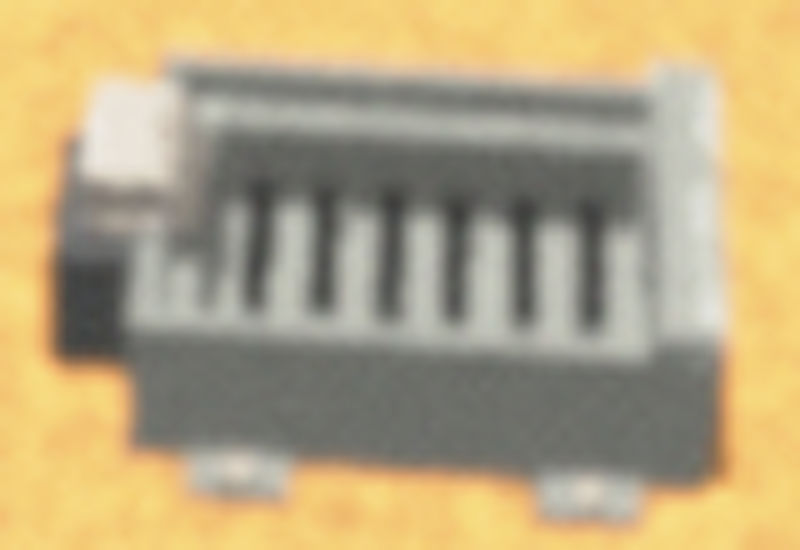

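View pics/b_t.png

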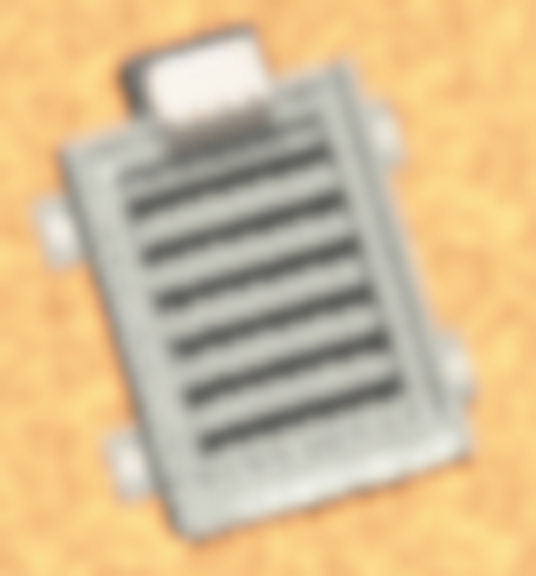

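```bash
python3 - <<'E'
from h import *
from scipy.optimize import least_squares
S=[((130,445),(1,.0615,0)),((125,325),(1,.0615,.05)),((718,485),(0,.0615,0)),((725,340),(0,.0615,.06)),((718,70),(0,-.0615,.06)),((655,65),(-.063,-.0615,.06)),((172,58),(1,-.0615,.052))]
T=[((350,65),(1,-.0615,.052)),((65,150),(1,.0615,.052)),((468,450),(0,-.0615,.06)),((190,538),(0,.0615,.06))]
def run(ns):
    obs=[]
    if 's' in ns: obs+=[("side",(np.array(c)+.5)/10-.5+(312,155),l) for c,l in S]
    if 't' in ns: obs+=[("top",(np.array(c)+.5)/8-.5+(345,170),l) for c,l in T]
    def f(p):
        o=[]
        for n,uv,l in obs:
            x={1:.083,0:p[3]}.get(l[0],l[0])
            o+=list(proj(n,R.from_euler('z',p[2]).apply([x,l[1],l[2]+.003])+[p[0],p[1],0])[0]-uv)
        return np.r_[o,(p[3]+.083)/.002]
    r=least_squares(f,[.53,-.17,.3,-.083]);print(ns,r.x.round(4),np.degrees(r.x[2]).round(1),f(r.x).round(1));return r.x
run('s');run('t');b=run('st')
E
```

```text
s [ 0.5343 -0.1778  0.3104 -0.0828] 17.8 [-0.2  0.8  0.6  0.1 -1.2  1.1  0.8  0.3  0.5 -0.8  0.1 -0.8 -0.5 -1.1
  0.1]
t [ 0.535  -0.1778  0.3178 -0.0817] 18.2 [ 0.3 -0.7 -0.7 -0.2  1.3  0.3 -0.9  0.6  0.7]
st [ 0.5343 -0.1779  0.3142 -0.082 ] 18.0 [-0.2  0.9  0.6  0.2 -1.5  1.   0.6  0.2  0.1 -0.9 -0.  -0.8 -0.6 -1.1
  0.4 -0.5 -0.6 -0.1  1.3  0.7 -1.   0.9  0.5]
```

```bash
cat >> h.py <<'E'
BX=np.array([.5343,-.1778,.003]);BY=np.radians(18.0);OFF=[.0200,0.,.1183]
def goal(tipx,tipz,tilt,y=0.):
    A=tool(BY,tilt);tip=BX+R.from_euler('z',BY).apply([tipx,y,tipz])
    O=tip-A@[-.081,0,0];go(O+A@OFF,A)
def now():
    s=status.get_state();C=R.from_rotvec(s["tcp_rot"]).as_matrix();A=np.c_[C[:,0],-C[:,1],-C[:,2]]
    O=s["tcp_pos"]-A@OFF;B=R.from_euler('z',BY).inv();tl=lambda l:(B.apply(O+A@l-BX)*1000).round(1)
    print("box mm: tip",tl([-.081,0,0]),"plain",tl([.065,0,0]),"tilt",np.arcsin(A[2,0]).round(3),"yaw err deg",(np.degrees(np.arctan2(A[1,0],A[0,0])-BY)).round(2),"roll",np.arcsin(A[2,1]).round(3),"f",s["ft_force"].round(1),"open",round(s["opening"],4),"t",s["time_s"])
E
python3 -c "
from h import *
goal(-.05,.12,.30);now()"
```

```text
sign 1 shift cm [-16.28  38.94  -2.38] turn deg [-1.3 17.2  8.5]
sign -1 shift cm [-16.28  38.94  -2.38] turn deg [ -25.7   -1.9 -169.6]
t 6.3333 tcp [0.5168 0.2468 0.242 ] q [ 0.1   0.5  -0.78  1.78  0.41  1.02 -0.37] f [-0.2  0.4 -3.9] open 0.0117
box mm: tip [ 14.5 394.2 120.8] plain [158.9 416.  120.6] tilt -0.001 yaw err deg 8.56 roll 0.0 f [-0.2  0.4 -3.9] open 0.0117 t 6.3333
```

```bash
python3 -m creep '[[[-1,2.5,-0.5],[0,1,0.5]],[[-2.4,5.8,-1],[-0.2,3,1.5]],[[-3.8,9.1,-1.4],[-0.3,5,2.4]],[[-5.2,12.4,-1.8],[-0.4,7,3.4]],[[-6.6,15.7,-2],[-0.6,9,4.4]]]'; python3 -c "
from h import *
goal(-.05,.12,.30);now()"
```

```text
time_s: 6.75
tcp_pos: [0.5272, 0.075, 0.2608]
tcp_rot: [-3.049, -0.595, -0.239]
ft_force: [0.4, -0.7, -1.7]
opening: 0.0121
sign 1 shift cm [-7.54 23.78 -1.61] turn deg [-0.7  8.3  4. ]
sign -1 shift cm [-7.54 23.78 -1.61] turn deg [ -12.7   -1.1 -175.5]
t 6.75 tcp [0.5272 0.075  0.2608] q [ 0.49  0.34 -0.8   1.95  0.31  0.82 -0.07] f [ 0.4 -0.7 -1.7] open 0.0121
box mm: tip [ -9.8 236.3 125.2] plain [134.  246.7 147.9] tilt 0.156 yaw err deg 4.12 roll -0.004 f [ 0.4 -0.7 -1.7] open 0.0121 t 6.75
```

```bash
python3 -m creep '[[[-1.1,3.4,-0.2],[-0.1,1.5,0.6]],[[-2.2,6.8,-0.4],[-0.2,3,1.2]],[[-3.3,10.2,-0.7],[-0.3,4.5,2]],[[-4.4,13.6,-1],[-0.5,6,2.8]],[[-5.5,17,-1.2],[-0.6,7.5,3.5]]]'; python3 -c "
from h import *
goal(-.05,.12,.30);now()"
```

```text
time_s: 7.17
tcp_pos: [0.5381, -0.1055, 0.2634]
tcp_rot: [-3.025, -0.492, -0.436]
ft_force: [0.9, 0.2, -2.5]
opening: 0.0117
sign 1 shift cm [-1.37  6.75 -0.66] turn deg [-0.1  0.8  0.5]
sign -1 shift cm [-1.37  6.75 -0.66] turn deg [  -1.2   -0.2 -179.5]
t 7.1667 tcp [ 0.5381 -0.1055  0.2634] q [ 0.88  0.33 -0.8   1.97  0.17  0.69  0.34] f [ 0.9  0.2 -2.5] open 0.0117
box mm: tip [-37.5  67.1 118.4] plain [102.5  68.2 159.7] tilt 0.286 yaw err deg 0.48 roll 0.0 f [ 0.9  0.2 -2.5] open 0.0117 t 7.1667
```

```bash
python3 -m creep '[[[-0.5,2.2,-0.2],[0,0.5,0.3]],[[-1,4.6,-0.5],[0,0.8,0.5]],[[-1.37,6.7,-0.66],[0,0.8,0.5]],[[-1.37,6.75,-0.66],[0,0.8,0.5]],[[-1.37,6.75,-0.66],[0,0.8,0.5]]]'; python3 - <<'E'
from h import *
for n in("side","top"): cv2.imwrite(f"pics/{n}7.png",cams.read_camera(n)[:,:,::-1])
s=cv2.imread("pics/side7.png")[90:220,290:420];t=cv2.imread("pics/top7.png")[140:260,320:450]
cv2.imwrite("pics/h7.png",np.hstack([cv2.resize(s,(400,400),interpolation=2),cv2.resize(t,(400,370),interpolation=2)[:370] if 0 else cv2.resize(t,(400,400),interpolation=2)]))
goal(-.05,.055,.30);now()
E
```

```text
time_s: 7.58
tcp_pos: [0.5445, -0.1753, 0.2641]
tcp_rot: [-3.02, -0.474, -0.453]
ft_force: [-1.3, 0.3, -3.6]
opening: 0.0118
sign 1 shift cm [-1.86  0.13  6.11] turn deg [-0.3  0.1 -0. ]
sign -1 shift cm [-1.86  0.13  6.11] turn deg [1.0e-01 4.0e-01 1.8e+02]
t 7.6833 tcp [ 0.5448 -0.1734  0.2647] q [ 0.98  0.38 -0.79  1.91  0.16  0.71  0.47] f [-0.1  0.  -2.1] open 0.0117
box mm: tip [-50.3   1.6 118.9] plain [ 89.2   1.5 162. ] tilt 0.299 yaw err deg -0.03 roll 0.004 f [-0.1  0.  -2.1] open 0.0117 t 7.6833
```

View pics/h7.png

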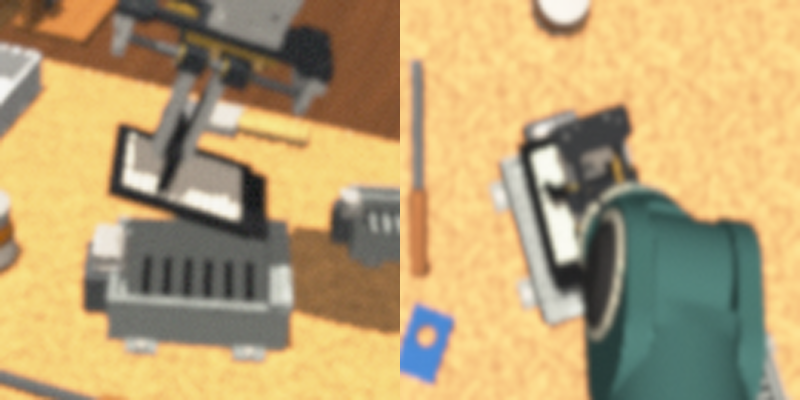

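Tilted, centred over the box, tongue end toward the lip. Lowering.

```bash
python3 -m creep '[[[-0.4,0.05,1.5],[0,0,0]],[[-0.9,0.1,3],[0,0,0]],[[-1.4,0.15,4.6],[-0.2,0,0]],[[-1.86,0.15,6.1],[-0.2,0,0]],[[-1.86,0.15,6.1],[-0.2,0,0]]]'; python3 - <<'E'
from h import *
for n in("side","top"): cv2.imwrite(f"pics/{n}8.png",cams.read_camera(n)[:,:,::-1])
s=cv2.imread("pics/side8.png")[130:220,300:400];t=cv2.imread("pics/top8.png")[160:250,335:425]
cv2.imwrite("pics/h8.png",np.hstack([cv2.resize(s,(444,400),interpolation=2),cv2.resize(t,(350,400),interpolation=2)]))
goal(-.055,.044,.30);now()
E
```

```text
time_s: 8.1
tcp_pos: [0.5441, -0.1728, 0.1981]
tcp_rot: [-3.021, -0.48, -0.449]
ft_force: [-0.4, 0.2, -2.9]
opening: 0.0115
sign 1 shift cm [-0.84  0.09  0.9 ] turn deg [-0.1  0.1  0. ]
sign -1 shift cm [-0.84  0.09  0.9 ] turn deg [-1.0e-01 -2.0e-01 -1.8e+02]
t 8.2 tcp [ 0.5453 -0.1733  0.201 ] q [ 0.92  0.47 -0.72  1.96  0.24  0.58  0.41] f [-0.1  0.2 -2.5] open 0.0117
box mm: tip [-49.9   1.   55.2] plain [89.7  1.2 98.1] tilt 0.298 yaw err deg 0.05 roll 0.002 f [-0.1  0.2 -2.5] open 0.0117 t 8.2
```

View pics/h8.png

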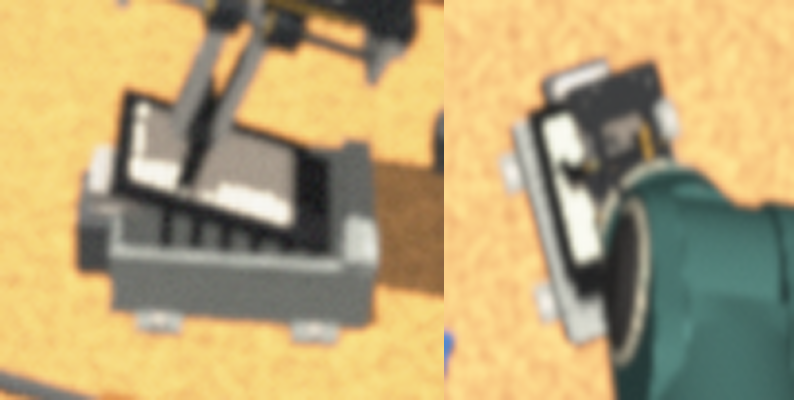

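```bash
python3 -m creep '[[[-0.2,0.05,0.3],[0,0,0]],[[-0.5,0.1,0.6],[0,0,0]],[[-0.84,0.1,0.9],[0,0,0]],[[-0.84,0.1,0.9],[0,0,0]],[[-0.84,0.1,0.9],[0,0,0]]]'; python3 -c "
from h import *
goal(-.068,.043,.30);now()"
```

```text
time_s: 8.62
tcp_pos: [0.5403, -0.1761, 0.1899]
tcp_rot: [-3.022, -0.48, -0.454]
ft_force: [0.8, -0.4, -1.4]
opening: 0.0119
sign 1 shift cm [-1.24 -0.03 -0.28] turn deg [-0.1  0.1  0. ]
sign -1 shift cm [-1.24 -0.03 -0.28] turn deg [  -0.2   -0.2 -180. ]
t 8.6167 tcp [ 0.5403 -0.1761  0.1899] q [ 0.92  0.48 -0.71  1.97  0.25  0.56  0.41] f [ 0.8 -0.4 -1.4] open 0.0119
box mm: tip [-55.6  -0.   44.1] plain [84.  0. 87.] tilt 0.298 yaw err deg 0.03 roll 0.002 f [ 0.8 -0.4 -1.4] open 0.0119 t 8.6167
```

```bash
python3 -m creep '[[[-0.4,0,-0.1],[0,0,0]],[[-0.8,0,-0.2],[0,0,0]],[[-1.2,0,-0.28],[0,0,0]],[[-1.24,0,-0.28],[0,0,0]],[[-1.24,0,-0.28],[0,0,0]]]'; python3 - <<'E'
from h import *
for n in("side",): cv2.imwrite(f"pics/{n}9.png",cams.read_camera(n)[:,:,::-1])
s=cv2.imread("pics/side9.png")[130:220,300:400];cv2.imwrite("pics/h9.png",cv2.resize(s,None,fx=6,fy=6,interpolation=2))
goal(-.072,.042,.30);now()
E
```

```text
time_s: 9.03
tcp_pos: [0.528, -0.1803, 0.1889]
tcp_rot: [-3.022, -0.479, -0.454]
ft_force: [0.5, 0.4, -1.7]
opening: 0.0118
sign 1 shift cm [-0.41 -0.04 -0.01] turn deg [-0.1  0.1  0. ]
sign -1 shift cm [-0.41 -0.04 -0.01] turn deg [-1.0e-01 -2.0e-01 -1.8e+02]
t 9.0833 tcp [ 0.5282 -0.1802  0.189 ] q [ 0.95  0.47 -0.72  2.    0.24  0.55  0.44] f [ 0.4  0.1 -2. ] open 0.0118
box mm: tip [-68.3  -0.2  43.2] plain [71.2 -0.2 86.2] tilt 0.298 yaw err deg 0.01 roll 0.002 f [ 0.4  0.1 -2. ] open 0.0118 t 9.0833
```

View pics/h9.png

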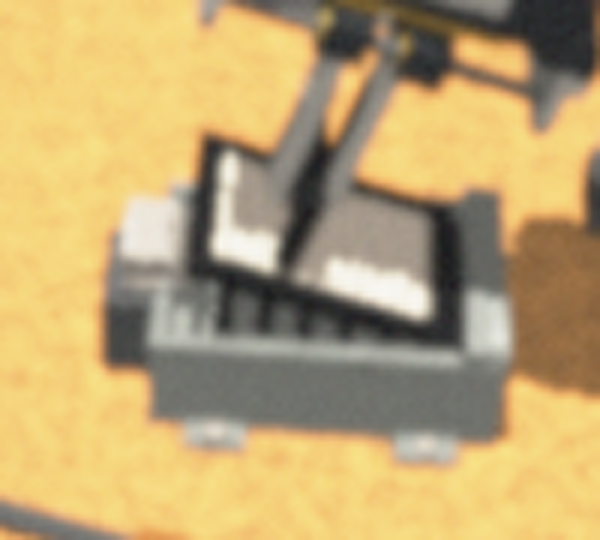

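The tongue's edge now disappears behind/under the lip at crop (465,320). I'll push on gently and feel for the end wall.

```bash
python3 -m creep '[[[-0.2,0,0],[0,0,0]],[[-0.4,0,0],[0,0,0]],[[-0.4,0,0],[0,0,0]]]'; python3 -c "
from h import *
now()"; python3 -m creep '[[[-0.2,0,-0.05],[0,0,0]],[[-0.4,0,-0.1],[0,0,0]],[[-0.4,0,-0.1],[0,0,0]]]'; python3 -c "
from h import *
now();goal(-.072,.041,.3)"
```

```text
time_s: 9.33
tcp_pos: [0.525, -0.1812, 0.1882]
tcp_rot: [-3.022, -0.48, -0.456]
ft_force: [4.6, 1.7, -0.9]
opening: 0.0116
box mm: tip [-71.4  -0.3  42.3] plain [68.  -0.2 85.4] tilt 0.3 yaw err deg 0.03 roll 0.001 f [ 4.6  1.7 -0.9] open 0.0116 t 9.3333
time_s: 9.58
tcp_pos: [0.5233, -0.1817, 0.1895]
tcp_rot: [-3.021, -0.482, -0.465]
ft_force: [13.3, 5.7, 1.4]
opening: 0.0116
box mm: tip [-72.4  -0.6  43.3] plain [66.9 -0.2 87.2] tilt 0.306 yaw err deg 0.13 roll -0.001 f [13.3  5.7  1.4] open 0.0116 t 9.5833
sign 1 shift cm [ 0.03 -0.03  0.28] turn deg [ 0.  -0.3  0.1]
sign -1 shift cm [ 0.03 -0.03  0.28] turn deg [   0.5    0.  -179.9]
t 9.5833 tcp [ 0.5233 -0.1817  0.1895] q [ 0.96  0.46 -0.73  2.01  0.24  0.54  0.45] f [13.3  5.7  1.4] open 0.0116
```

Contact at estimated tip x ≈ -72 (13 N along box +x), so it is seated against the end wall and my box x is about 3 mm off. I'll correct that, back off slightly and start rocking.

```bash
cat >> h.py <<'E'
BX=BX+R.from_euler('z',BY).apply([.0027,0,0])
E
python3 -c "
from h import *
now();goal(-.0735,.041,.25);goal(-.0735,.041,.2);goal(-.0735,.041,.15)"
```

```text
box mm: tip [-75.1  -0.6  43.3] plain [64.2 -0.2 87.2] tilt 0.306 yaw err deg 0.13 roll -0.001 f [13.3  5.7  1.4] open 0.0116 t 9.5833
sign 1 shift cm [ 0.72 -0.03  0.84] turn deg [ 0.  -3.2  0.1]
sign -1 shift cm [ 0.72 -0.03  0.84] turn deg [   5.     0.  -179.8]
t 9.5833 tcp [ 0.5233 -0.1817  0.1895] q [ 0.96  0.46 -0.73  2.01  0.24  0.54  0.45] f [13.3  5.7  1.4] open 0.0116
sign 1 shift cm [ 1.27 -0.03  1.39] turn deg [ 0.  -6.1  0.1]
sign -1 shift cm [ 1.27 -0.03  1.39] turn deg [   9.5    0.  -179.6]
t 9.5833 tcp [ 0.5233 -0.1817  0.1895] q [ 0.96  0.46 -0.73  2.01  0.24  0.54  0.45] f [13.3  5.7  1.4] open 0.0116
sign 1 shift cm [ 1.79 -0.03  1.97] turn deg [ 0.  -8.9  0.1]
sign -1 shift cm [ 1.79 -0.03  1.97] turn deg [  14.     0.  -179.3]
t 9.5833 tcp [ 0.5233 -0.1817  0.1895] q [ 0.96  0.46 -0.73  2.01  0.24  0.54  0.45] f [13.3  5.7  1.4] open 0.0116
```

```bash
python3 -m creep '[[[0.2,0,0.2],[0,-0.3,0]],[[0.45,0,0.55],[0,-1.8,0]],[[0.72,0,0.84],[0,-3.2,0]],[[1,0,1.12],[0,-4.7,0]],[[1.27,0,1.39],[0,-6.1,0]]]'; python3 -c "
from h import *
now();goal(-.0735,.041,.15);goal(-.0735,.041,.1)"
```

```text
time_s: 10.0
tcp_pos: [0.5388, -0.1767, 0.1798]
tcp_rot: [-3.058, -0.487, -0.303]
ft_force: [-0.1, 0.0, -3.4]
opening: 0.012
box mm: tip [-74.   -0.6  41. ] plain [69.2 -0.3 69.6] tilt 0.197 yaw err deg 0.12 roll -0.001 f [-0.1  0.  -3.4] open 0.012 t 10.0
sign 1 shift cm [ 0.6  -0.03  0.5 ] turn deg [ 0.  -2.7  0.1]
sign -1 shift cm [ 0.6  -0.03  0.5 ] turn deg [   4.2    0.  -179.8]
t 10.0 tcp [ 0.5388 -0.1767  0.1798] q [ 0.84  0.5  -0.65  1.94  0.31  0.65  0.35] f [-0.1  0.  -3.4] open 0.012
sign 1 shift cm [ 1.15 -0.03  1.04] turn deg [ 0.  -5.6  0.1]
sign -1 shift cm [ 1.15 -0.03  1.04] turn deg [   8.7    0.  -179.7]
t 10.0 tcp [ 0.5388 -0.1767  0.1798] q [ 0.84  0.5  -0.65  1.94  0.31  0.65  0.35] f [-0.1  0.  -3.4] open 0.012
```

```bash
python3 -m creep '[[[0.3,0,0.25],[0,-1.3,0]],[[0.6,0,0.5],[0,-2.7,0]],[[0.9,0,0.77],[0,-4.1,0]],[[1.15,0,1.04],[0,-5.6,0]],[[1.15,0,1.04],[0,-5.6,0]]]'; python3 -c "
from h import *
now();goal(-.0735,.040,.05);goal(-.0735,.040,0.0)
cv2.imwrite('pics/s10.png',cv2.resize(cams.read_camera('side')[130:220,300:400,::-1],None,fx=6,fy=6,interpolation=2))"
```

```text
time_s: 10.42
tcp_pos: [0.5518, -0.1721, 0.1714]
tcp_rot: [-3.084, -0.493, -0.151]
ft_force: [-1.2, -0.6, -1.6]
opening: 0.0116
box mm: tip [-73.3  -0.3  40.8] plain [72.   0.1 55.1] tilt 0.098 yaw err deg 0.16 roll -0.0 f [-1.2 -0.6 -1.6] open 0.0116 t 10.4167
sign 1 shift cm [0.52 0.   0.58] turn deg [ 0.  -2.7  0.2]
sign -1 shift cm [0.52 0.   0.58] turn deg [   4.3    0.  -179.8]
t 10.4167 tcp [ 0.5518 -0.1721  0.1714] q [ 0.74  0.54 -0.6   1.87  0.36  0.76  0.28] f [-1.2 -0.6 -1.6] open 0.0116
sign 1 shift cm [1.08 0.   1.12] turn deg [ 0.  -5.6  0.2]
sign -1 shift cm [1.08 0.   1.12] turn deg [   8.8    0.  -179.6]
t 10.4167 tcp [ 0.5518 -0.1721  0.1714] q [ 0.74  0.54 -0.6   1.87  0.36  0.76  0.28] f [-1.2 -0.6 -1.6] open 0.0116
```

View pics/s10.png

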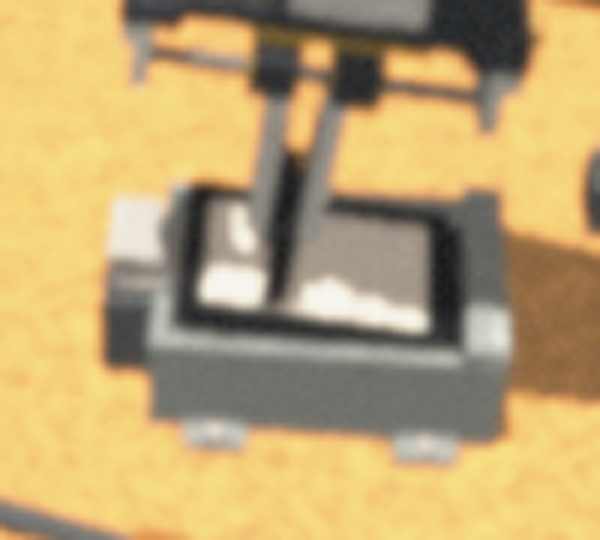

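The catch has been pushed back (white block moved left to crop x 110–160). Rocking the rest of the way.

```bash
python3 -m creep '[[[0.25,0,0.28],[0,-1.3,0]],[[0.52,0,0.58],[0,-2.7,0]],[[0.8,0,0.85],[0,-4.1,0]],[[1.08,0,1.12],[0,-5.6,0]],[[1.08,0,1.14],[0,-5.7,0]]]'; python3 -c "
from h import *
now();goal(-.073,.040,.0)
cv2.imwrite('pics/s11.png',cv2.resize(cams.read_camera('side')[130:220,300:400,::-1],None,fx=6,fy=6,interpolation=2))"
```

```text
time_s: 10.88
tcp_pos: [0.563, -0.1686, 0.1612]
tcp_rot: [3.101, 0.495, -0.004]
ft_force: [-6.4, -3.2, 11.0]
opening: 0.0116
box mm: tip [-73.9  -0.5  40.2] plain [72.1 -0.1 39.7] tilt -0.003 yaw err deg 0.15 roll -0.001 f [-6.4 -3.2 11. ] open 0.0116 t 10.8833
sign 1 shift cm [ 0.05 -0.02 -0.01] turn deg [0.  0.2 0.2]
sign -1 shift cm [ 0.05 -0.02 -0.01] turn deg [-3.000e-01  1.000e-01 -1.798e+02]
t 10.8833 tcp [ 0.563  -0.1686  0.1612] q [ 0.66  0.59 -0.56  1.8   0.4   0.87  0.23] f [-6.4 -3.2 11. ] open 0.0116
```

View pics/s11.png

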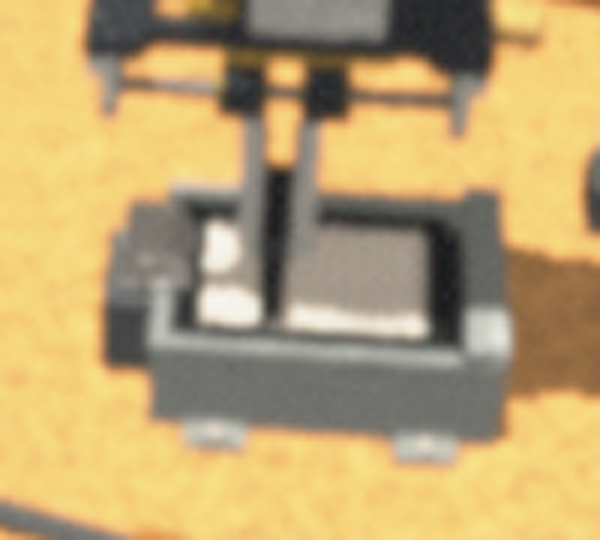

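The catch (now in shadow, crop x 125–195) looks sprung forward over the frame. I'll press slightly to make sure, then compare.

```bash
python3 -m creep '[[[0,0,0.15],[0,-0.4,0]],[[0,0,0.3],[0,-0.6,0]],[[0,0,0.3],[0,-0.6,0]]]'; python3 -c "
from h import *
now()"; python3 -m creep '[[[-0.1,0,-0.3],[0,0.6,0]],[[-0.1,0,-0.3],[0,0.6,0]]]'; python3 -c "
from h import *
now()"
```

```text
time_s: 11.18
tcp_pos: [0.5637, -0.1686, 0.1607]
tcp_rot: [3.098, 0.495, -0.017]
ft_force: [-14.1, 2.1, 41.7]
opening: 0.0119
box mm: tip [-74.2  -0.9  40.6] plain [71.8 -0.6 38.9] tilt -0.011 yaw err deg 0.15 roll -0.003 f [-14.1   2.1  41.7] open 0.0119 t 11.1833
time_s: 11.35
tcp_pos: [0.5629, -0.1687, 0.1638]
tcp_rot: [3.1, 0.495, 0.002]
ft_force: [6.6, 1.0, -16.7]
opening: 0.012
box mm: tip [-73.6  -0.8  42.4] plain [72.4 -0.4 42.5] tilt 0.001 yaw err deg 0.16 roll -0.003 f [  6.6   1.  -16.7] open 0.012 t 11.35
```

Pulling up gives -17 N, so the catch is holding the frame. I'll ease off and release.

```bash
python3 -m creep '[[[0,0,0.18],[0,0,0]],[[0,0,0.18],[0,0,0]]]'; python3 -m creep '[[[0,0,0],[0,0,0]],[[0,0,0],[0,0,0]],[[0,0,0],[0,0,0]],[[0,0,0],[0,0,0]],[[0,0,0],[0,0,0]]]' 0;python3 -m creep '[[[0,0,0],[0,0,0]],[[0,0,0],[0,0,0]],[[0,0,0],[0,0,0]]]'
```

```text
time_s: 11.52
tcp_pos: [0.5627, -0.1688, 0.1616]
tcp_rot: [3.1, 0.495, 0.001]
ft_force: [-1.1, -0.5, -2.0]
opening: 0.0119
time_s: 11.93
tcp_pos: [0.5627, -0.1688, 0.1616]
tcp_rot: [3.1, 0.495, 0.001]
ft_force: [0.1, 0.3, 0.1]
opening: 0.0417
time_s: 12.18
tcp_pos: [0.5627, -0.1688, 0.1617]
tcp_rot: [3.1, 0.495, 0.001]
ft_force: [0.3, -0.8, 0.6]
opening: 0.0469
```

Lift straight up, then move aside for an unobstructed view.

```bash
python3 -m creep '[[[0,0,-2],[0,0,0]],[[0,0,-5],[0,0,0]],[[0,0,-8.5],[0,0,0]],[[0,0,-12],[0,0,0]],[[0,0,-14],[0,0,0]]]'; python3 -m creep '[[[-2,-3,0],[0,0,0]],[[-4,-6,0],[0,0,0]],[[-6,-9,0],[0,0,0]],[[-8,-12,0],[0,0,0]],[[-10,-15,0],[0,0,0]]]';python3 -m creep '[[[-1,-3,0],[0,0,0]],[[-2,-6,0],[0,0,0]],[[-3,-9,0],[0,0,0]],[[-3,-9,0],[0,0,0]]]'; python3 - <<'E'
from h import *
for n in("side","top"): cv2.imwrite(f"pics/{n}12.png",cams.read_camera(n)[:,:,::-1])
s=cv2.imread("pics/side12.png");t=cv2.imread("pics/top12.png")
cv2.imwrite("pics/h12.png",np.vstack([np.hstack([cv2.resize(s[140:220,305:400],(400,337),interpolation=2),cv2.resize(t[165:245,340:420],(337,337),interpolation=2)]),np.hstack([cv2.resize(s,(400,250)),cv2.resize(t,(337,211))[:250] if 0 else cv2.resize(t,(337,250))])]))
E
```

```text
time_s: 12.6
tcp_pos: [0.5632, -0.1683, 0.3054]
tcp_rot: [3.099, 0.495, 0.006]
ft_force: [0.2, 0.2, -0.4]
opening: 0.0469
time_s: 13.02
tcp_pos: [0.4199, -0.056, 0.3042]
tcp_rot: [3.098, 0.495, 0.005]
ft_force: [0.6, 1.5, 1.3]
opening: 0.0471
time_s: 13.35
tcp_pos: [0.3608, 0.0235, 0.3037]
tcp_rot: [3.095, 0.501, 0.005]
ft_force: [1.2, -1.0, 0.6]
opening: 0.0467
```

View pics/h12.png

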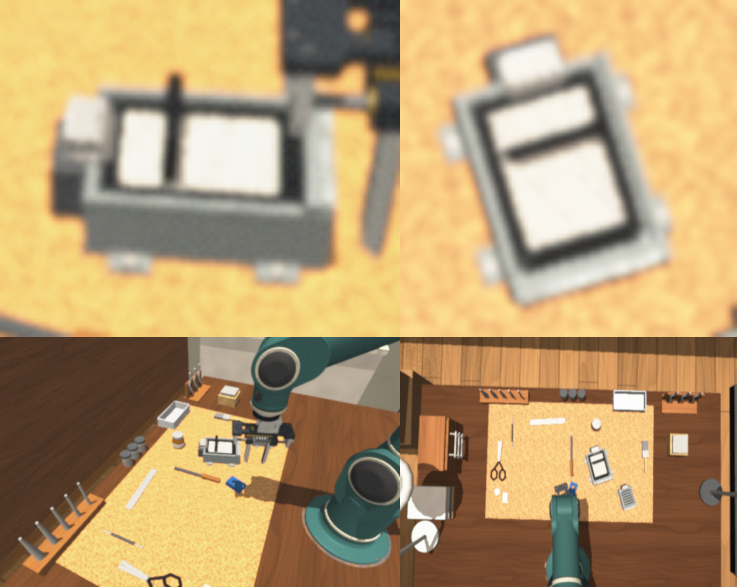

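```bash
python3 - <<'E'
from h import *
for n,w in(("top",(358,172,24,14)),("side",(318,160,13,18))):
    for k in(0,12):
        x,y,a,b=w;c=cv2.imread(f"pics/{n}{k}.png")[y:y+b,x:x+a].astype(float).min(2);m=(c>185)
        print(n,k,m.sum(),(np.argwhere(m).mean(0)+[y,x]).round(2))
a=cv2.imread("pics/top0.png").astype(int);b=cv2.imread("pics/top12.png").astype(int)
d=(abs(a-b).max(2)>60).astype(np.uint8)
for s in cv2.connectedComponentsWithStats(d)[2][1:]:
    if s[4]>6:print(s)
print(status.get_state()["ft_force"])
E
```

```text
top 0 110 [179.49 370.65]
top 12 114 [179.59 370.79]
side 0 81 [167.57 324.47]
side 12 87 [167.55 324.44]
[357 182  41  47 700]
[362 187  23  11 143]
[ 228  191   44   51 1288]
[383 217   8   3  10]
[375 220   7   3   8]
[ 284  233   74  101 4529]
[303 325  14   5  40]
[321 325   3   3   7]
[517 325  27   9 104]
[289 331   9   9  47]
[335 334  18  15 162]
[ 508  334   96   66 1872]
[546 337   8   5  29]
[520 343   9   6  37]
[552 342   7   5  21]
[518 346  28  28 386]
[294 348  36  18  81]
[544 349   6  10  31]
[571 348  57  52 956]
[358 351   5  11  42]
[294 352  37  27 684]
[580 353  28   9  63]
[407 359  23   4  60]
[433 359  18   4  36]
[368 365   5   2   7]
[410 364  44   7  95]
[284 372   5  12  33]
[367 373  80  15 483]
[433 372   7   5  15]
[312 378   7   3  12]
[291 380  20   4  35]
[439 381   9   2  11]
[288 384  56  14 441]
[384 389  15   3  29]
[281 392   4   6  17]
[313 393   6   7  17]
[ 0.5461817  -0.70661129  0.27576293]
```

The catch is back within 0.15 px of its sprung-out place in both views. Apart from the filter, box and arm, nothing else has changed.

```bash
python3 -c "
from bench import arm
print(arm.job_done())"
```

```text
the job is handed in; nothing more can be done
None
```

The filter frame is in the larger grey dust box with the catch snapped over it, and the job is handed in. I tilted it about 0.3 rad with the plain end up, hooked the tongue under the lip until it touched the end wall, rocked the plain end down, and let go at about 12 s.

**Last checks that agreed:**
- **Flat:** before release the measured pose put both ends within about 2 mm of the seat, with tilt about 0.
- **Held:** pulling up on the frame met about 17 N of resistance.
- **Catch:** its image is back within 0.15 px of its original position in both cameras.
- **Robot:** the arm is clear of everything.
- **Bystanders:** they look undisturbed in the final pictures. The wax block was partly hidden from above by the arm, but is visible in the side view.

**What went wrong or disagreed:**
- My first grasp closed on nothing because I lifted before the fingers had finished closing. I repeated it, and the filter had not moved.
- Contact with the end wall showed my camera estimate of the box was about 3 mm off along its length. I corrected for it before rocking the frame down.
- My final press down read 42 N at the wrist, well under the 120 N wrist limit. It went through the fingers onto the filter, not the gripper's body.

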